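# Tap the blue cell carriage up to its pointer

### The job

Two stiff cell carriages stand on slides on the desk: push the blue one along its slide towards the red pointer clipped beside its own rail, stop it about 4 cm short and take the fingers off it for a moment, then tap it on until its white line is in line with the pointer. A centimetre either way is good enough, but never let it run further past the pointer than that. Leave the yellow carriage where it is, and finish with the hand off the slide.

Things in the scene. Friction and masses are not known exactly. Their poses are not given: they have to be found in the camera images.
- blue_carriage: Blue block 50 x 50 mm, from 12 to 56 mm above the desk, a 36 mm black socket on top (to 67 mm); white line down its middle on the robot's side. Origin on the desk under its centre. y: along the slide, the way to push (to robot's left); x across, away from robot; z up. Push face: 25 mm behind the origin. Slides only along y, dry friction 6 N; stays where left, does not coast.
- blue_mark (a point): Tip of the fixed red pointer (clip 14 x 16 mm, 18 mm high) on the robot's side of the blue carriage's rail, 18 mm above the desk, 27 mm from the rail's middle. Same axes as the blue carriage: it is on the mark when both have the same place along y. At the start the carriage is 95 to 165 mm short of it.
- blue_rail: The fixed slide under the blue carriage: plate 300 mm long (y), 66 mm wide, 10 mm thick, with a steel rail 26 mm wide (top 23 mm above the desk) and black end stops, top 31 mm above the desk, 136 to 148 mm either side of the middle. Origin on the desk under its middle; axes as the carriage. A monitor stands behind the far slide, so come in from the robot's side.
- yellow_centre (a point): Centre of the yellow carriage's block, 34 mm above the desk; same size and shape as the blue one, on a like slide of its own with its own red pointer. It must not be moved. The slides lie one behind the other seen from the robot, about 120 mm apart; either may be nearer.

How it is judged:
By the outcome, as a careful person would: the job done as asked, in the order asked, and still so for the second after the job is handed in, with the robot touching nothing.
It also fails if it takes over 48 s, if anything falls off the work surface, if the arm or the gripper's body presses on something with over 40 N, if the wrist force passes 120 N, or if a joint passes its speed limit or range.

### The arm

A 7-joint arm with a two-finger parallel gripper is mounted at the origin on a cart in front of the work surface, level with it; the furniture and walls round the work are solid. World frame = base frame: x ahead of the robot, y to its left, z up, the work surface at z = 0. Lengths are in m, angles in rad, forces in N, time in s.
With the tool pointing down it reaches from about 0.425 to 0.875 m from the base axis. Payload 4.7 kg.
Tool frame: the origin (TCP) lies on the centre line of the jaws, within the pads' length; the fingertips stand 19 mm ahead of it and the grasp point (between the pads) is the TCP (ctrl.nose_length is the distance from the TCP to the fingertips, in m); z points along the fingers, x is the direction in which the jaws open and shut, and the axes are right-handed (so a half turn about z gives the same grasp; the last joint's range is limited). The gripper opens to 87 mm and grips with 3 to 60 N. Pads are 19 mm wide; open, the fingers measure 117 mm over their backs; the gripper's body (75 mm by 190 mm) begins 51 mm behind the grasp point.
Start: joints at [-1.091, 0.321, -0.07, 1.45, 0.023, 1.371, -0.057], TCP at [0.292, 0.581, 0.242] pointing down, gripper open.
Joint ranges: [-2.86, 2.86], [-0.3, 2.09], [-1.38, 1.24], [0.06, 2.45], [-1.56, 4.7], [0.09, 2.05], [-2.69, 2.69]. Speed limits (rad/s): [2.57, 2.57, 3.14, 3.14, 3.14, 3.14, 3.14].

### API

Orientations are given as a rotation vector (axis times angle).
In Python, from bench import ctrl gives the robot as it stands. The module is installed in compiled form; this text tells all that it offers.
- The arm moves only by the shell command python3 -m crank 'ROWS' [OPENING] [FORCE]. ROWS is a JSON object of lists of equal length, an entry for each row: "dp": the shift along the tool's x, y, z in cm, a list of three; "delta_rot": the turn, a rotation vector about the tool's x, y, z in rad, a list of three. In form: {"dp": [[x, y, z], ...], "delta_rot": [[rx, ry, rz], ...]}. A call has exactly 8 rows; each row shifts and turns the commanded pose from where the row before left it, along the tool's axes as they then stand; what a row does not reach is not made up. A row lasts 1/10 s, in which the tool goes at most 50 mm and 8.59 degrees, less where a joint would pass 70% of its speed; a pose out of reach is approached as far as the arm can. A call with a gripper value outside its range is refused whole. OPENING is the finger opening in cm, from 0 to 8.7, set as the call begins (- or left out, the last holds). The fingers move at their own pace and stop on an object; FORCE is the grip in N (left out, the last holds). Time passes only in rows, so rows that do not move let the fingers close, or fill a call up. It gives the time, the measured TCP pose, the force and the opening at its end, in the units of the state.
- ctrl.get_state(): the state, without advancing time (a new reading comes with each control period).
- ctrl.get_image(name): name is "side" or "top" or "wrist"; returns the picture (384x512x3 uint8, blue, green, red); there is no depth.
- ctrl.camera_info(name): a dict with "camera_matrix" (3x3 intrinsics, pixels), "D" ([k1, k2, p1, p2, k3] as OpenCV has them; the pictures are not rectified), "xyz" and "orientation" of the camera in the world. Camera axes: x right, y down, z forward; pixel columns grow to the right and rows downward; lengths in m; the calibration is good to about 2 mm. A picture is of the moment at which its call begins: read the wrist's pose just before it. camera_info takes no time and is no camera call; for the wrist camera it gives the pose at the moment of the call.
- ctrl.close_job(): hands the job in, once; it reports no verdict.
The state is a dict: "time": time; "joint_positions": joint angles; "qd": joint speeds; "joint_torque": joint torques, N m; "position": TCP position; "tool_rot": TCP orientation; "ft_force": force on the tool from outside, world axes, zero at the start; "torque": the same for the moment, N m; "grip_width": opening from 0.0 (shut) to 1.0 (fully open).
Only numpy, scipy, OpenCV 4.12 (cv2) and the standard library are available. Lean on these libraries where they do the work, as an engineer would, in place of code of your own. Each camera call takes 0.05 s, during which the arm holds its last target.

## Working session

There is one attempt and no reset: what is moved stays moved. The work goes in short steps, Python scripts to look and compute and a shell command to move; the robot and the scene stay as the last step left them, time stands still between calls to the robot, and variables do not carry over. Pictures are saved under pics/ and viewed, and the job is handed in when it is done.

```bash
mkdir -p pics; cat > h.py <<'E'
import numpy as np,cv2
from scipy.spatial.transform import Rotation as R
from bench import ctrl
def cam(n):
    i=ctrl.camera_info(n); o=np.array(i["orientation"],float)
    return i,o
E
python3 - <<'E'
from h import *
s=ctrl.get_state();print(s)
for n in("side","top","wrist"):
    print(n,ctrl.camera_info(n))
    cv2.imwrite(f"pics/{n}0.png",ctrl.get_image(n))
E
```

```text
{'time': 0.0, 'joint_positions': array([-1.09089527,  0.32183178, -0.07007749,  1.45168746,  0.02261797,
        1.3708016 , -0.05691206]), 'qd': array([ 7.20780007e-04,  7.76130822e-05,  1.81224817e-03,  3.46569918e-04,
        4.86708326e-04,  1.09121640e-03, -8.08677253e-04]), 'joint_torque': array([ 2.69673028e-04, -4.91286170e+01, -4.03829422e-01, -3.12530816e+01,
       -6.39324356e-02,  4.36741544e-02,  1.95212983e-04]), 'position': array([0.29175701, 0.58025437, 0.24044948]), 'tool_rot': array([ 2.67320955e+00,  1.64818787e+00, -2.49164956e-03]), 'ft_force': array([ 0.10435076,  0.47330435, -0.33962985]), 'torque': array([-0.08904848,  0.01619504,  0.0334171 ]), 'grip_width': 0.9971946854572794}
side {'camera_matrix': array([[499.2711355 ,   0.        , 253.20380691],
       [  0.        , 499.2711355 , 179.52838048],
       [  0.        ,   0.        ,   1.        ]]), 'D': array([-0.16910644,  0.        ,  0.        ,  0.        ,  0.        ]), 'xyz': array([ 0.5239019 , -0.83376302,  0.58301433]), 'orientation': array([-2.27292333, -0.09728808,  0.02154032])}
top {'camera_matrix': array([[455.0431415 ,   0.        , 259.45852496],
       [  0.        , 455.0431415 , 192.1033366 ],
       [  0.        ,   0.        ,   1.        ]]), 'D': array([-0.01638702,  0.        ,  0.        ,  0.        ,  0.        ]), 'xyz': array([ 0.43352101, -0.20042633,  0.8860375 ]), 'orientation': array([-2.19052338,  2.19480758, -0.08346087])}
wrist {'camera_matrix': array([[273.90337741,   0.        , 250.70630927],
       [  0.        , 273.90337741, 195.90005331],
       [  0.        ,   0.        ,   1.        ]]), 'D': array([0.00628129, 0.        , 0.        , 0.        , 0.        ]), 'xyz': array([0.22038842, 0.61558355, 0.38324294]), 'orientation': array([2.45643895, 1.51525494, 0.21694581])}
```

View pics/side0.png

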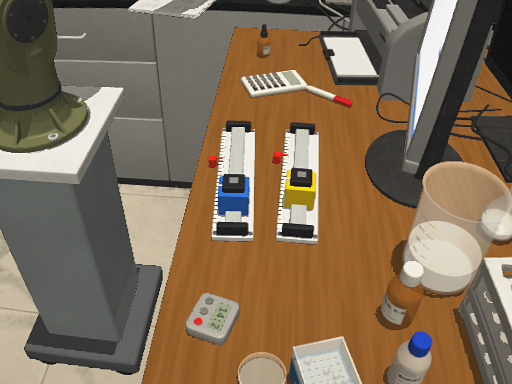

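View pics/top0.png

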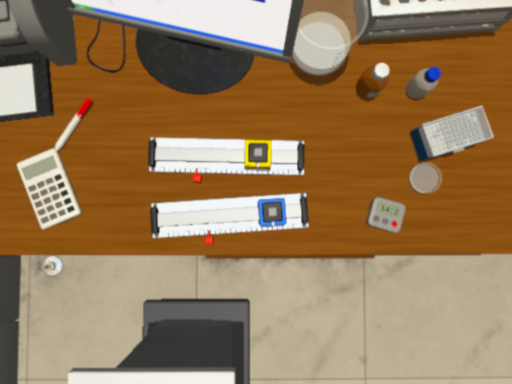

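View pics/wrist0.png

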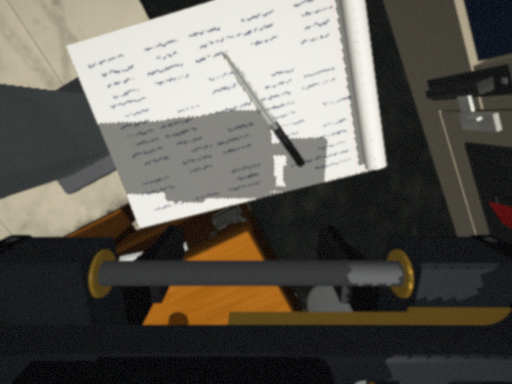

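The top view shows the blue carriage on the near slide, with its socket at about (272,212) and its pointer at about (209,240). The yellow carriage is on the far slide at (258,153). The blue rail is slightly yawed. Next I'll zoom in and measure.

```bash
cat >> h.py <<'E'
def ray(n,uv,z):
    i=ctrl.camera_info(n)
    p=cv2.undistortPoints(np.array([[uv]],float),i["camera_matrix"],i["D"])[0,0]
    d=R.from_rotvec(i["orientation"]).apply([p[0],p[1],1]); c=i["xyz"]
    return c+d*(z-c[2])/d[2]
def proj(n,P):
    i=ctrl.camera_info(n); r=R.from_rotvec(i["orientation"]).inv()
    return cv2.projectPoints(np.array(P,float).reshape(-1,1,3),r.as_rotvec(),-r.apply(i["xyz"]),i["camera_matrix"],i["D"])[0][:,0]
def blob(m,amin=8):
    n,l,s,c=cv2.connectedComponentsWithStats(m.astype(np.uint8))
    return [(int(s[k,4]),c[k].round(1),s[k,:4]) for k in range(1,n) if s[k,4]>=amin]
E
python3 - <<'E'
from h import *
for n,(x0,x1,y0,y1) in {"top":(140,320,125,255),"side":(190,340,110,250)}.items():
    im=cv2.imread(f"pics/{n}0.png");h=cv2.cvtColor(im,cv2.COLOR_BGR2HSV);H,S,V=cv2.split(h)
    w=np.zeros(H.shape,bool);w[y0:y1,x0:x1]=1
    print(n,"blue",blob(w&(H>100)&(H<125)&(S>150)&(V>80)));print("red",blob(w&((H<5)|(H>175))&(S>200)&(V>120)))
    print("yel",blob(w&(H>22)&(H<34)&(S>180)&(V>100)))
    cv2.imwrite(f"pics/{n}0z.png",cv2.resize(im[y0:y1,x0:x1],None,fx=4,fy=4,interpolation=cv2.INTER_CUBIC))
E
```

```text
top blue [(281, array([271.3, 211.8]), array([259, 199,  27,  27], dtype=int32))]
red [(54, array([196.6, 177.8]), array([193, 173,   8,   9], dtype=int32)), (55, array([208.5, 239.7]), array([205, 234,   8,  10], dtype=int32))]
yel [(341, array([257.6, 154.3]), array([245, 139,  26,  29], dtype=int32))]
side blue [(22, array([220.8, 179.8]), array([219, 176,   4,   8], dtype=int32)), (692, array([233.8, 200. ]), array([218, 177,  31,  38], dtype=int32))]
red [(82, array([276.9, 156.4]), array([273, 151,  12,  12], dtype=int32)), (89, array([212.4, 160.1]), array([209, 155,  11,  12], dtype=int32))]
yel [(27, array([288.6, 173.1]), array([287, 170,   4,   7], dtype=int32)), (649, array([300.2, 193.8]), array([285, 172,  31,  37], dtype=int32))]
```

View pics/top0z.png

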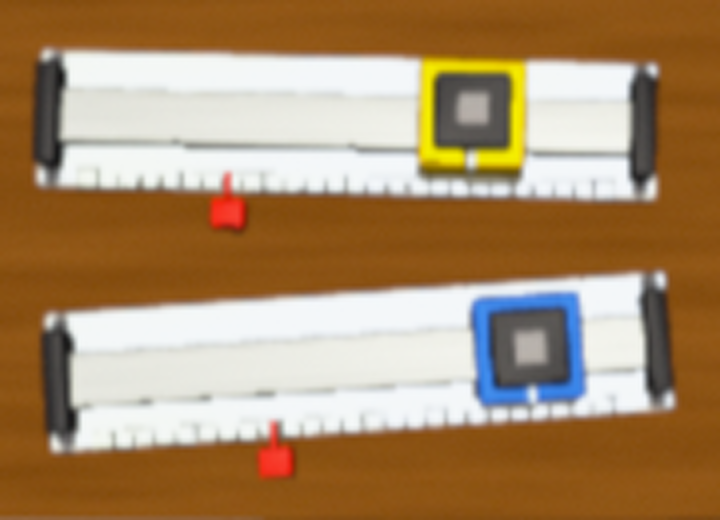

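View pics/side0z.png

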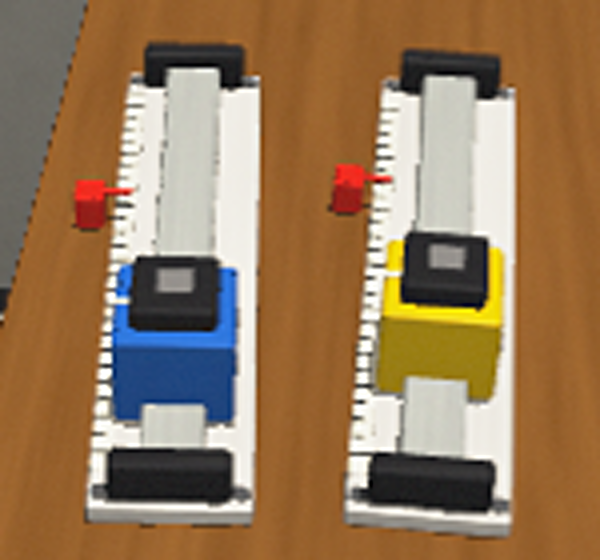

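```bash
python3 - <<'E'
from h import *
t=lambda x,y:((x+.5)/4-.5+140,(y+.5)/4-.5+125)
s=lambda x,y:((x+.5)/4-.5+190,(y+.5)/4-.5+110)
pl=np.array([ray("top",t(*p),.010) for p in[(45,316),(664,273),(675,408),(57,450)]])
print(pl.round(4)); print("len",np.linalg.norm(pl[0]-pl[1]),np.linalg.norm(pl[3]-pl[2]),"wid",np.linalg.norm(pl[0]-pl[3]),np.linalg.norm(pl[1]-pl[2]))
d=(pl[0]-pl[1]+pl[3]-pl[2])[:2];d/=np.linalg.norm(d);n=np.array([d[1],-d[0]])
print("ydir",d,"xdir",n,"yaw",np.degrees(np.arctan2(-d[0],d[1])));c=pl.mean(0)[:2];print("railc",c)
f=lambda P:print((P[:2]).round(4),"x,y rail mm",((P[:2]-c)@n*1e3).round(1),((P[:2]-c)@d*1e3).round(1))
for p in[(474,299),(578,294),(584,400),(484,405)]: f(ray("top",t(*p),.056))
print("blockc");f(np.mean([ray("top",t(*p),.056) for p in[(474,299),(578,294),(584,400),(484,405)]],0))
print("line");f(ray("top",t(533,398),.056))
print("tip");f(ray("top",t(274,424),.018))
print("sock");f(ray("top",t(529,348),.067))
print("side tip, line top, block front-bottom corners")
f(ray("side",s(131,192),.018));f(ray("side",s(124,299),.056))
f(ray("side",s(112,345),.056)); f(ray("side",s(236,347),.056)); f(ray("side",s(120,268),.056))
print("end stops/yellow")
for p in[(45,374),(658,340)]: f(ray("top",t(*p),.031))
for p in[(421,60),(525,62),(523,170),(420,166)]: f(ray("top",t(*p),.056))
E
```

```text
[[ 4.696e-01 -4.000e-04  1.000e-02]
 [ 4.898e-01 -2.985e-01  1.000e-02]
 [ 4.248e-01 -3.032e-01  1.000e-02]
 [ 4.054e-01 -7.000e-03  1.000e-02]]
len 0.2987785140236324 0.2968727476940941 wid 0.06451856248056666 0.06519597586349245
ydir [-0.06652051  0.99778506] xdir [0.99778506 0.06652051] yaw 3.8141606929751903
railc [ 0.44738983 -0.15226358]
[ 0.4751 -0.2064] x,y rail mm 24.0 -55.8
[ 0.4773 -0.2539] x,y rail mm 23.1 -103.4
[ 0.429  -0.2564] x,y rail mm -25.3 -102.6
[ 0.4268 -0.2108] x,y rail mm -24.4 -57.1
blockc
[ 0.4521 -0.2319] x,y rail mm -0.6 -79.7
line
[ 0.4299 -0.2331] x,y rail mm -22.8 -79.5
tip
[ 0.4177 -0.1115] x,y rail mm -26.9 42.6
sock
[ 0.4524 -0.231 ] x,y rail mm -0.2 -78.9
side tip, line top, block front-bottom corners
[ 0.4205 -0.1133] x,y rail mm -24.3 40.7
[ 0.4334 -0.2317] x,y rail mm -19.3 -78.3
[ 0.4322 -0.2594] x,y rail mm -22.3 -105.9
[ 0.4807 -0.2559] x,y rail mm 26.3 -105.6
[ 0.4293 -0.2126] x,y rail mm -22.1 -59.0
end stops/yellow
[ 0.4415 -0.0055] x,y rail mm 3.9 146.8
[ 0.4569 -0.293 ] x,y rail mm 0.1 -141.1
[ 0.5853 -0.1822] x,y rail mm 135.6 -39.0
[ 0.5844 -0.2301] x,y rail mm 131.5 -86.8
[ 0.5343 -0.229 ] x,y rail mm 81.6 -82.3
[ 0.5362 -0.1817] x,y rail mm 86.7 -35.3
```

```bash
cat >> h.py <<'E'
def sim(rows,p=None,r=None):
    s=ctrl.get_state(); p=s["position"].copy(); r=R.from_rotvec(s["tool_rot"])
    for d,w in rows:
        p=p+r.apply(np.array(d)/100); r=r*R.from_rotvec(w); print(p.round(3),r.as_matrix()[:,0].round(3))
D=np.array([-.06652,.997785]);N=np.array([.997785,.06652]);C=np.array([.4474,-.1523])
def where():
    s=ctrl.get_state();p=s["position"];M=R.from_rotvec(s["tool_rot"]).as_matrix()
    print("t",round(s["time"],2),"p",p.round(4),"rail x,y mm",((p[:2]-C)@N*1e3).round(1),((p[:2]-C)@D*1e3).round(1),"toolx",M[:,0].round(3),"toolz",M[:,2].round(3),"F",s["ft_force"].round(1),"g",round(s["grip_width"],3))
E
python3 -c "
from h import *
sim([([-.8,4.5,0],[0,0,.08])]*13)"
```

```text
[0.328 0.553 0.241] [ 0.519  0.855 -0.001]
[0.363 0.523 0.241] [ 0.586  0.811 -0.001]
[0.394 0.49  0.241] [ 0.649  0.761 -0.001]
[0.424 0.455 0.241] [ 0.707  0.707 -0.001]
[0.45  0.417 0.241] [ 0.762  0.648 -0.001]
[0.473 0.378 0.241] [ 0.811  0.585 -0.001]
[0.493 0.337 0.241] [ 0.855  0.518 -0.001]
[0.509 0.294 0.241] [ 0.894  0.448 -0.001]
[0.522 0.25  0.241] [ 0.927  0.376 -0.001]
[0.532 0.205 0.241] [ 0.954  0.3   -0.001]
[0.538 0.16  0.241] [ 0.975  0.223 -0.001]
[0.54  0.114 0.241] [ 0.989  0.145 -0.001]
[0.538 0.069 0.241] [ 0.998  0.065 -0.001]
```

```bash
python3 -m crank '{"dp":[[-0.8,4.5,0],[-0.8,4.5,0],[-0.8,4.5,0],[-0.8,4.5,0],[-0.8,4.5,0],[-0.8,4.5,0],[-0.8,4.5,0],[-0.8,4.5,0]],"delta_rot":[[0,0,0.08],[0,0,0.08],[0,0,0.08],[0,0,0.08],[0,0,0.08],[0,0,0.08],[0,0,0.08],[0,0,0.08]]}' 0 30
python3 -m crank '{"dp":[[-0.8,4.5,0],[-0.8,4.5,0],[-0.8,4.5,0],[-0.8,4.5,0],[-0.8,4.5,0],[-2,3,0],[-2,3,0],[-2,3,0]],"delta_rot":[[0,0,0.08],[0,0,0.08],[0,0,0.08],[0,0,0.08],[0,0,0.08],[0,0,0],[0,0,0],[0,0,0]]}'
python3 -c "
from h import *
where()"
```

```text
time: 0.95
position: [0.51, 0.2925, 0.2412]
tool_rot: [3.058, 0.718, -0.0]
ft_force: [1.0, -0.3, -1.2]
grip_width: 0.36
time: 1.75
position: [0.4835, -0.026, 0.2412]
tool_rot: [-3.14, -0.101, 0.001]
ft_force: [0.9, -0.6, 0.6]
grip_width: 0.004
t 1.75 p [ 0.4835 -0.026   0.2412] rail x,y mm 44.4 123.6 toolx [ 0.998  0.064 -0.   ] toolz [-0.  0. -1.] F [ 0.9 -0.6  0.6] g 0.004
```

```bash
python3 -m crank '{"dp":[[-0.6,4.0,0],[-0.6,4.0,0],[-0.6,4.0,0],[-0.6,4.0,0],[-0.6,4.0,0],[-0.6,3.0,2],[-0.6,2.2,3],[-0.2,0,4]],"delta_rot":[[0,0,0],[0,0,0],[0,0,0],[0,0,0],[0,0,0],[0,0,0],[0,0,0],[0,0,0]]}'
python3 - <<'E'
from h import *
where()
im=ctrl.get_image("side");cv2.imwrite("pics/side1.png",im)
where()
E
```

```text
time: 2.55
position: [0.4566, -0.2836, 0.1522]
tool_rot: [3.137, 0.093, 0.005]
ft_force: [0.9, -0.1, 0.2]
grip_width: 0.004
t 2.55 p [ 0.4566 -0.2836  0.1522] rail x,y mm 0.5 -131.6 toolx [0.998 0.059 0.003] toolz [ 0.004 -0.004 -1.   ] F [ 0.9 -0.1  0.2] g 0.004
t 2.6 p [ 0.4523 -0.2791  0.1446] rail x,y mm -3.5 -126.8 toolx [ 0.998  0.061 -0.008] toolz [-0.009  0.002 -1.   ] F [-3.1  2.7 -3.9] g 0.006
```

View pics/side1.png

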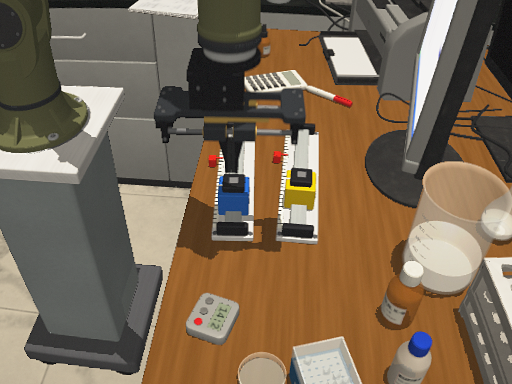

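The closed fingers hang near (233,172) in the side view, above the blue carriage. I'll check that against the projected TCP before going down.

```bash
python3 - <<'E'
from h import *
where()
s=ctrl.get_state();M=R.from_rotvec(s["tool_rot"]).as_matrix()
print(proj("side",[s["position"]+M[:,2]*ctrl.nose_length,s["position"]]),ctrl.nose_length)
cv2.imwrite("pics/top1.png",cv2.resize(ctrl.get_image("top")[100:260,120:330],None,fx=3.5,fy=3.5))
a=ctrl.get_image("side");cv2.imwrite("pics/side2.png",cv2.resize(a[80:250,140:340],None,fx=3.5,fy=3.5,interpolation=cv2.INTER_CUBIC))
where()
E
```

```text
t 2.6 p [ 0.4523 -0.2791  0.1446] rail x,y mm -3.5 -126.8 toolx [ 0.998  0.061 -0.008] toolz [-0.009  0.002 -1.   ] F [-3.1  2.7 -3.9] g 0.006
[[228.1465086  170.1860705 ]
 [228.05607893 159.86545346]] 0.019
t 2.7 p [ 0.4551 -0.2779  0.1496] rail x,y mm -0.7 -125.9 toolx [ 0.998  0.064 -0.005] toolz [-0.005  0.002 -1.   ] F [ 0.  -0.3 -0. ] g 0.006
```

View pics/side2.png

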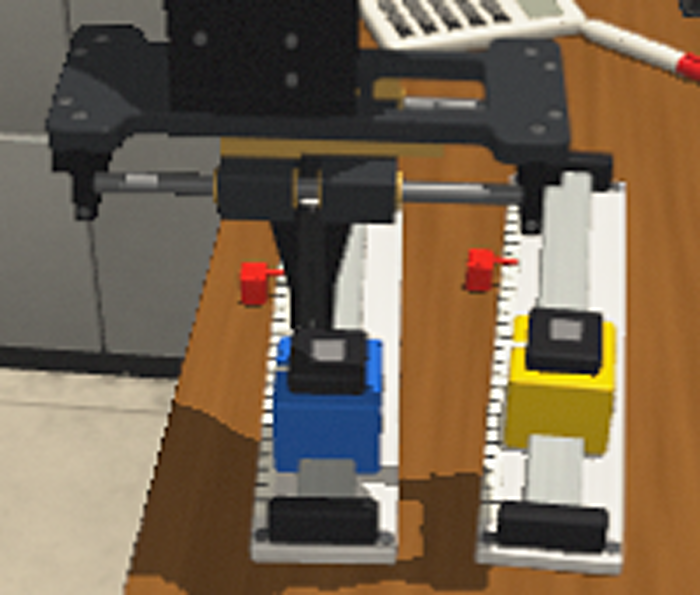

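View pics/top1.png

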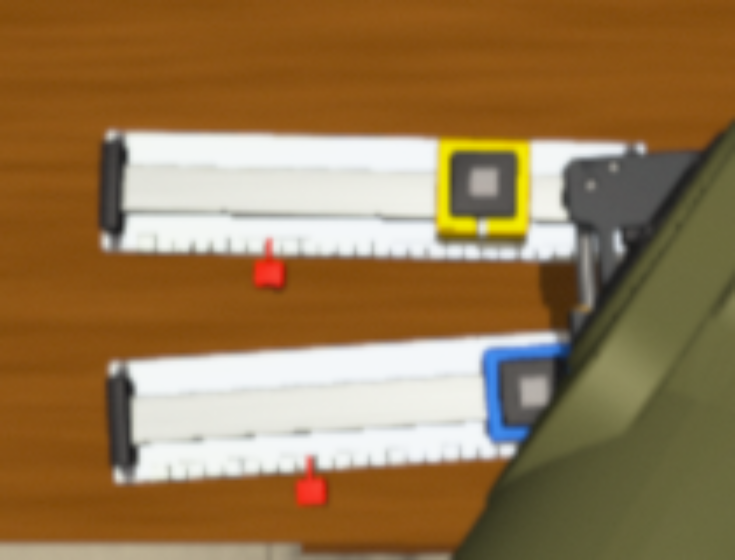

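The projected tip at (228,170) matches the picture: it ends just above the socket in the image, and in y it is about 11 mm behind the push face. Going down.

```bash
python3 -m crank '{"dp":[[0,0,1.5],[0,0,2],[0,0,2],[0,0,2],[0,0,1],[0,0,0.5],[0,0,0],[0,0,0]],"delta_rot":[[0,0,0],[0,0,0],[0,0,0],[0,0,0],[0,0,0],[0,0,0],[0,0,0],[0,0,0]]}'
python3 - <<'E'
from h import *
where()
a=ctrl.get_image("side");cv2.imwrite("pics/side3.png",cv2.resize(a[80:250,140:340],None,fx=3.5,fy=3.5,interpolation=cv2.INTER_CUBIC))
where()
E
```

```text
time: 3.5
position: [0.4578, -0.2792, 0.0625]
tool_rot: [3.139, 0.103, 0.003]
ft_force: [-0.2, -0.8, -0.1]
grip_width: 0.005
t 3.5 p [ 0.4578 -0.2792  0.0625] rail x,y mm 1.9 -127.3 toolx [0.998 0.065 0.002] toolz [ 0.002 -0.001 -1.   ] F [-0.2 -0.8 -0.1] g 0.005
t 3.55 p [ 0.4578 -0.2792  0.0626] rail x,y mm 1.9 -127.3 toolx [0.998 0.065 0.002] toolz [ 0.002 -0.001 -1.   ] F [-0.4  0.2 -0.2] g 0.004
```

View pics/side3.png

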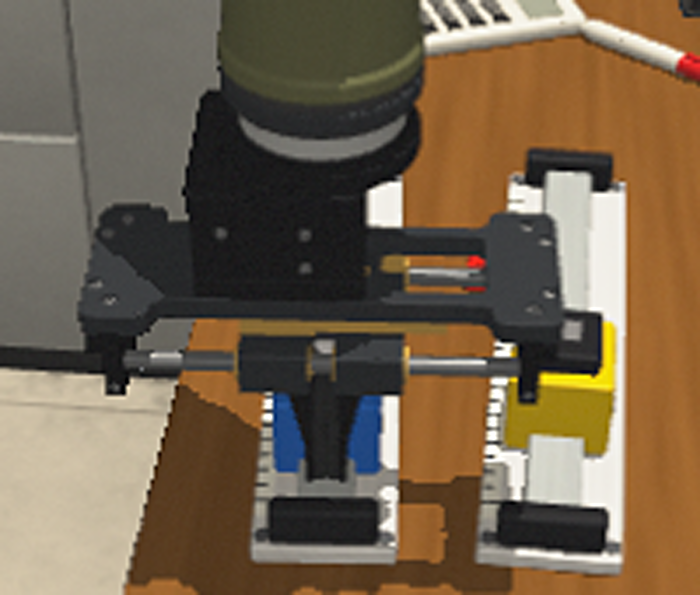

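Fingers are behind the blue face and above the end stop. Push has about 13 mm of free travel and then about 81 mm; I'll do most of it and measure.

```bash
python3 -m crank '{"dp":[[0,-0.5,0],[0,-0.8,0],[0,-1,0],[0,-1.2,0],[0,-1.2,0],[0,-1.2,0],[0,-0.8,0],[0,-0.3,0]],"delta_rot":[[0,0,0],[0,0,0],[0,0,0],[0,0,0],[0,0,0],[0,0,0],[0,0,0],[0,0,0]]}'
python3 - <<'E'
from h import *
where()
a=ctrl.get_image("side");cv2.imwrite("pics/side4.png",cv2.resize(a[80:250,140:340],None,fx=3.5,fy=3.5,interpolation=cv2.INTER_CUBIC))
a=ctrl.get_image("top");cv2.imwrite("pics/top4.png",cv2.resize(a[125:255,140:320],None,fx=4,fy=4,interpolation=cv2.INTER_CUBIC))
where()
E
```

```text
time: 4.35
position: [0.4526, -0.2099, 0.0621]
tool_rot: [3.137, 0.103, 0.002]
ft_force: [-0.2, -5.9, -1.0]
grip_width: 0.004
t 4.35 p [ 0.4526 -0.2099  0.0621] rail x,y mm 1.3 -57.8 toolx [0.998 0.066 0.001] toolz [ 0.002 -0.003 -1.   ] F [-0.2 -5.9 -1. ] g 0.004
t 4.45 p [ 0.4526 -0.2096  0.0621] rail x,y mm 1.3 -57.5 toolx [0.998 0.065 0.001] toolz [ 0.001 -0.002 -1.   ] F [ 0.2 -4.1  0.7] g 0.007
```

View pics/top4.png

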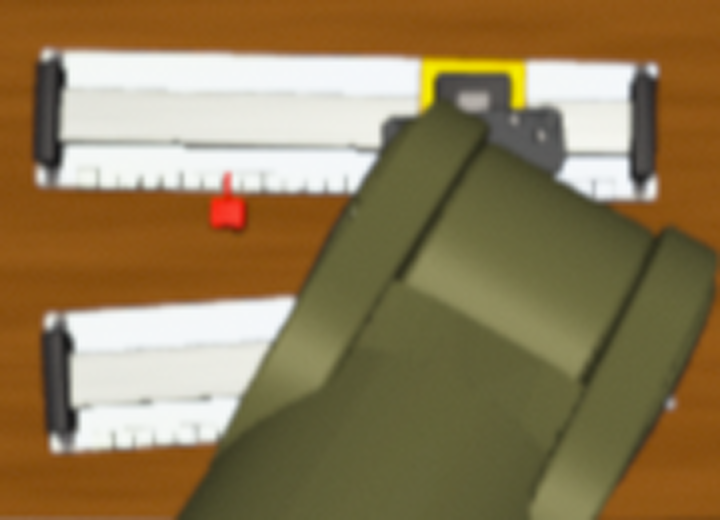

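View pics/side4.png

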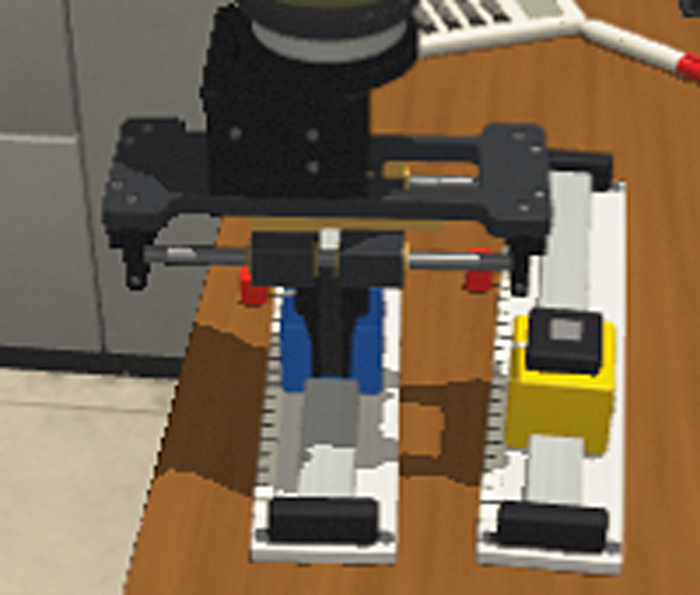

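```bash
python3 - <<'E'
from h import *
s=lambda x,y:((x+.5)/3.5-.5+140,(y+.5)/3.5-.5+80)
f=lambda P:print(P[:2].round(4),((P[:2]-C)@N*1e3).round(1),((P[:2]-C)@D*1e3).round(1))
for p in[(277,470),(380,472),(283,391),(382,393)]: f(ray("side",s(*p),.012))
E
```

```text
[ 0.4322 -0.2548] -22.0 -101.3
[ 0.4801 -0.2515] 26.1 -101.2
[ 0.4279 -0.1996] -22.6 -45.9
[ 0.4764 -0.1963] 26.0 -45.9
```

The side image and the finger position agree: the carriage has moved about 55 mm, leaving about 65 mm. It needs 2.5 cm more.

```bash
python3 -m crank '{"dp":[[0,-0.4,0],[0,-0.7,0],[0,-0.7,0],[0,-0.5,0],[0,-0.2,0],[0,0,0],[0,0,0],[0,0,0]],"delta_rot":[[0,0,0],[0,0,0],[0,0,0],[0,0,0],[0,0,0],[0,0,0],[0,0,0],[0,0,0]]}'
python3 -m crank '{"dp":[[0,0.5,0],[0,1,0],[0,1.5,0],[0,1,0],[0,0,0],[0,0,0],[0,0,0],[0,0,0]],"delta_rot":[[0,0,0],[0,0,0],[0,0,0],[0,0,0],[0,0,0],[0,0,0],[0,0,0],[0,0,0]]}'
python3 - <<'E'
from h import *
where()
a=ctrl.get_image("side");cv2.imwrite("pics/side5.png",cv2.resize(a[80:250,140:340],None,fx=3.5,fy=3.5,interpolation=cv2.INTER_CUBIC))
E
```

```text
time: 5.25
position: [0.4509, -0.185, 0.062]
tool_rot: [3.139, 0.101, 0.001]
ft_force: [-0.3, -4.6, 2.8]
grip_width: 0.008
time: 6.05
position: [0.4534, -0.2232, 0.0614]
tool_rot: [-3.139, -0.104, 0.0]
ft_force: [-0.2, -0.6, -0.3]
grip_width: 0.004
t 6.05 p [ 0.4534 -0.2232  0.0614] rail x,y mm 1.3 -71.2 toolx [ 0.998  0.066 -0.   ] toolz [-0.     0.001 -1.   ] F [-0.2 -0.6 -0.3] g 0.004
```

View pics/side5.png

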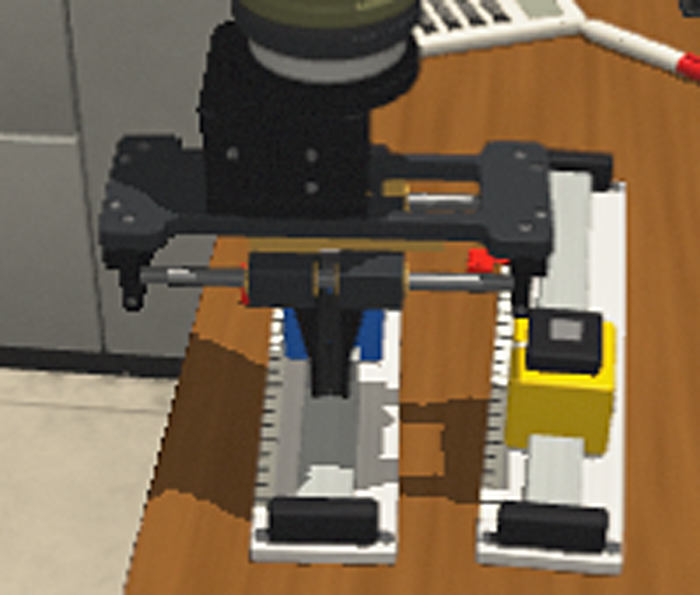

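Fingers are off. I'll lift and retreat so the top camera can see the line and the pointer.

```bash
python3 -m crank '{"dp":[[0,0.5,-0.5],[0,1,-1.5],[0,1,-2],[0,1,-2],[0,1,-2],[0,1,-1],[0,0,0],[0,0,0]],"delta_rot":[[0,0,0],[0,0,0],[0,0,0],[0,0,0],[0,0,0],[0,0,0],[0,0,0],[0,0,0]]}'
python3 - <<'E'
from h import *
where()
a=ctrl.get_image("top");cv2.imwrite("pics/top6.png",cv2.resize(a[125:255,140:320],None,fx=4,fy=4,interpolation=cv2.INTER_CUBIC))
a=ctrl.get_image("side");cv2.imwrite("pics/side6.png",cv2.resize(a[80:250,140:340],None,fx=3.5,fy=3.5,interpolation=cv2.INTER_CUBIC))
E
```

```text
time: 6.9
position: [0.4566, -0.2786, 0.151]
tool_rot: [-3.139, -0.102, 0.001]
ft_force: [0.1, 0.5, -0.4]
grip_width: 0.006
t 6.9 p [ 0.4566 -0.2786  0.151 ] rail x,y mm 0.8 -126.6 toolx [ 0.998  0.065 -0.001] toolz [-0.001  0.001 -1.   ] F [ 0.1  0.5 -0.4] g 0.006
```

View pics/top6.png

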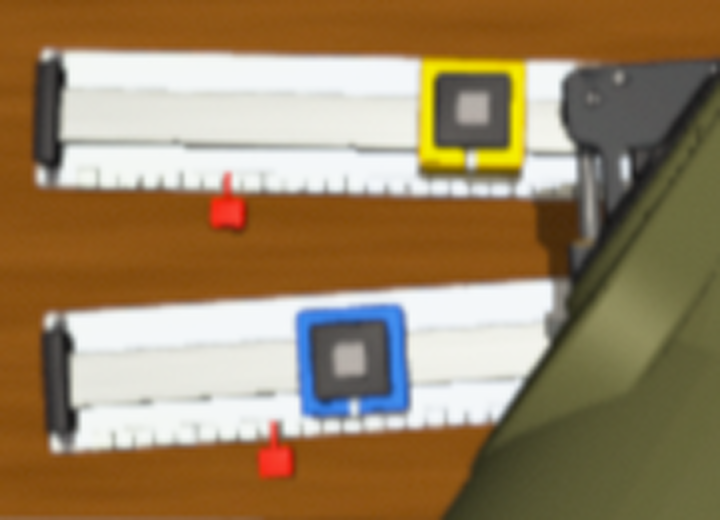

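View pics/side6.png

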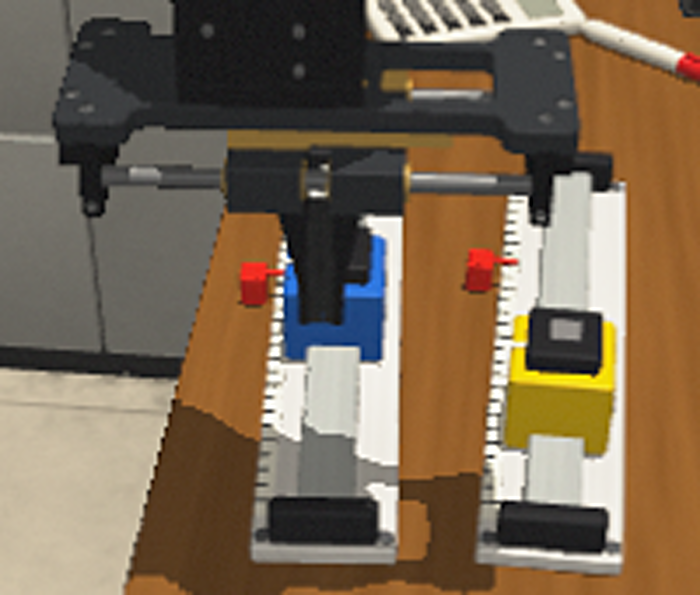

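In the top view the line is at (355,406) and the pointer tip at (274,424). Yellow is unchanged at (472,108).

```bash
python3 - <<'E'
from h import *
t=lambda x,y:((x+.5)/4-.5+140,(y+.5)/4-.5+125)
s=lambda x,y:((x+.5)/3.5-.5+140,(y+.5)/3.5-.5+80)
f=lambda n,P:print(n,P[:2].round(4),((P[:2]-C)@N*1e3).round(1),((P[:2]-C)@D*1e3).round(1))
f("tip",ray("top",t(274,424),.018));f("line",ray("top",t(355,408),.056));f("sock",ray("top",t(349,359),.067))
q=[ray("top",t(*p),.056) for p in[(298,312),(402,306),(408,408),(304,416)]]
f("blk",np.mean(q,0))
f("tip s",ray("side",s(283,271),.018))
for p in[(286,357),(382,360)]: f("bot s",ray("side",s(*p),.012))
for p in[(286,291),(383,292)]: f("topedge s",ray("side",s(*p),.056))
E
```

```text
tip [ 0.4177 -0.1115] -26.9 42.6
line [ 0.4256 -0.1522] -21.7 1.6
sock [ 0.4477 -0.1501] 0.4 2.2
blk [ 0.4472 -0.1512] -0.1 1.1
tip s [ 0.4168 -0.112 ] -27.8 42.3
bot s [ 0.4262 -0.174 ] -22.6 -20.2
bot s [ 0.4743 -0.1716] 25.6 -21.0
topedge s [ 0.4275 -0.1761] -21.4 -22.4
topedge s [ 0.4744 -0.1722] 25.6 -21.7
```

The carriage stopped about 40 mm short, as asked. Now down again and the first tap, with about 6 mm held back.

```bash
python3 -m crank '{"dp":[[0,-1,1],[0,-1,2],[0,-1,2],[0,-1,2],[0,-1,1.5],[0,-1,0.5],[0,0,0],[0,0,0]],"delta_rot":[[0,0,0],[0,0,0],[0,0,0],[0,0,0],[0,0,0],[0,0,0],[0,0,0],[0,0,0]]}'
python3 -m crank '{"dp":[[0,-0.7,0],[0,-1.2,0],[0,-1.2,0],[0,-1.0,0],[0,-1.0,0],[0,-0.8,0],[0,-0.6,0],[0,-0.3,0]],"delta_rot":[[0,0,0],[0,0,0],[0,0,0],[0,0,0],[0,0,0],[0,0,0],[0,0,0],[0,0,0]]}'
python3 - <<'E'
from h import *
where()
a=ctrl.get_image("side");cv2.imwrite("pics/side7.png",cv2.resize(a[80:250,140:340],None,fx=3.5,fy=3.5,interpolation=cv2.INTER_CUBIC))
where()
E
```

```text
time: 7.8
position: [0.4534, -0.2188, 0.0618]
tool_rot: [3.14, 0.104, 0.001]
ft_force: [-0.1, 0.3, 0.3]
grip_width: 0.007
time: 8.6
position: [0.4491, -0.1531, 0.0623]
tool_rot: [3.137, 0.101, 0.003]
ft_force: [0.3, -6.3, -1.5]
grip_width: 0.003
t 8.6 p [ 0.4491 -0.1531  0.0623] rail x,y mm 1.7 -0.9 toolx [0.998 0.064 0.002] toolz [ 0.002 -0.003 -1.   ] F [ 0.3 -6.3 -1.5] g 0.003
t 8.65 p [ 0.4491 -0.1528  0.0623] rail x,y mm 1.7 -0.6 toolx [0.998 0.064 0.002] toolz [ 0.002 -0.003 -1.   ] F [-1.7 -4.7  0.7] g 0.006
```

View pics/side7.png

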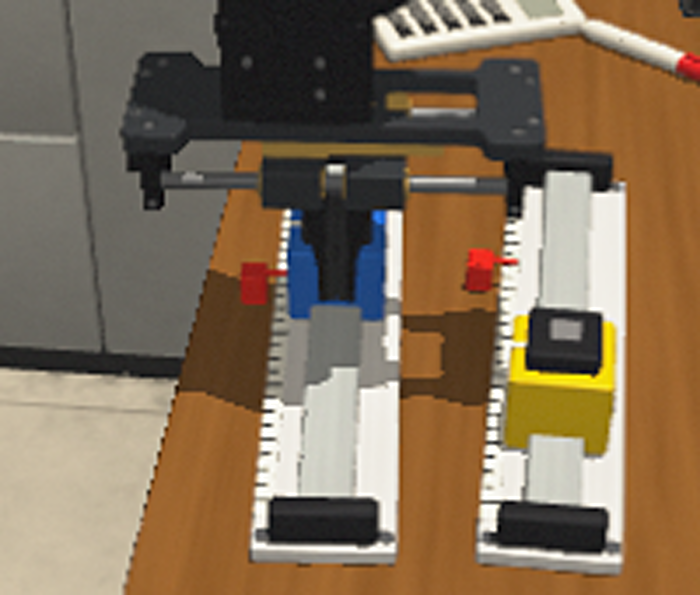

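```bash
python3 -m crank '{"dp":[[0,-0.3,0],[0,-0.3,0],[0,-0.1,0],[0,0,0],[0,0,0],[0,0,0],[0,0,0],[0,0,0]],"delta_rot":[[0,0,0],[0,0,0],[0,0,0],[0,0,0],[0,0,0],[0,0,0],[0,0,0],[0,0,0]]}'
python3 -m crank '{"dp":[[0,0.7,0],[0,1.5,0],[0,2,-0.5],[0,2,-1.5],[0,2,-2],[0,2,-2],[0,1,-2],[0,0,-1]],"delta_rot":[[0,0,0],[0,0,0],[0,0,0],[0,0,0],[0,0,0],[0,0,0],[0,0,0],[0,0,0]]}'
python3 - <<'E'
from h import *
where()
a=ctrl.get_image("top");cv2.imwrite("pics/top8.png",cv2.resize(a[125:255,140:320],None,fx=4,fy=4,interpolation=cv2.INTER_CUBIC))
a=ctrl.get_image("side");cv2.imwrite("pics/side8.png",cv2.resize(a[80:250,140:340],None,fx=3.5,fy=3.5,interpolation=cv2.INTER_CUBIC))
E
```

```text
time: 9.45
position: [0.4487, -0.1463, 0.0623]
tool_rot: [3.137, 0.1, 0.003]
ft_force: [0.1, -5.5, -1.2]
grip_width: 0.006
time: 10.25
position: [0.456, -0.258, 0.1536]
tool_rot: [3.139, 0.097, 0.004]
ft_force: [-0.3, 0.1, 0.1]
grip_width: 0.0
t 10.25 p [ 0.456  -0.258   0.1536] rail x,y mm 1.5 -106.1 toolx [0.998 0.062 0.003] toolz [ 0.003 -0.001 -1.   ] F [-0.3  0.1  0.1] g 0.0
```

View pics/top8.png

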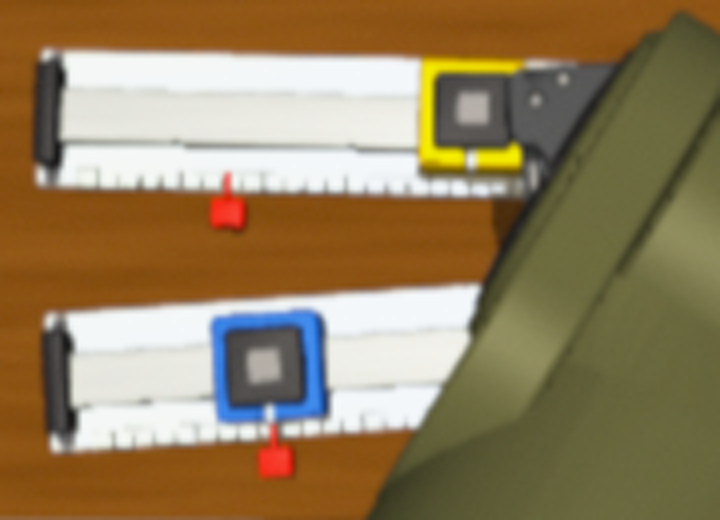

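View pics/side8.png

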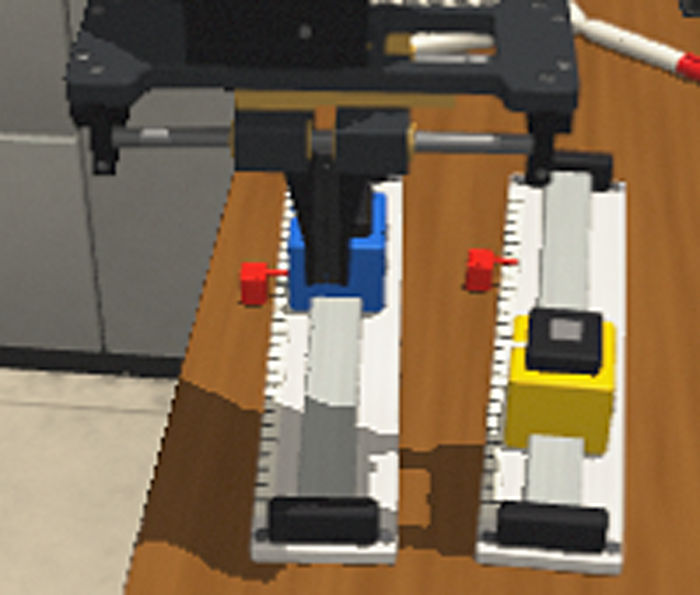

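```bash
python3 - <<'E'
from h import *
t=lambda x,y:((x+.5)/4-.5+140,(y+.5)/4-.5+125)
s=lambda x,y:((x+.5)/3.5-.5+140,(y+.5)/3.5-.5+80)
f=lambda n,P:print(n,P[:2].round(4),((P[:2]-C)@N*1e3).round(1),((P[:2]-C)@D*1e3).round(1))
f("tip",ray("top",t(274,426),.018));f("line",ray("top",t(270,414),.056));f("sock",ray("top",t(263,365),.067))
f("blk",np.mean([ray("top",t(*p),.056) for p in[(212,318),(320,311),(326,416),(218,422)]],0))
f("tip s",ray("side",s(287,272),.018))
for p in[(290,306),(383,311)]: f("bot s",ray("side",s(*p),.012))
where()
E
```

```text
tip [ 0.4168 -0.1115] -27.8 42.7
line [ 0.423  -0.1136] -21.8 40.2
sock [ 0.445  -0.1115] 0.4 40.9
blk [ 0.4444 -0.113 ] -0.3 39.4
tip s [ 0.419  -0.1126] -25.7 41.5
bot s [ 0.4231 -0.1334] -23.0 20.5
bot s [ 0.4716 -0.1327] 25.4 17.9
t 10.35 p [ 0.4564 -0.2559  0.1528] rail x,y mm 2.1 -104.0 toolx [0.998 0.065 0.003] toolz [ 0.003  0.    -1.   ] F [-0.4 -0.2  0.5] g 0.006
```

The line is within about 2 mm of the pointer. Moving the hand clear and settling.

```bash
python3 -m crank '{"dp":[[0,1,-2],[0,2,-2],[0,2,-2],[0,2,-2],[0,2,-1],[0,1,0],[0,0,0],[0,0,0]],"delta_rot":[[0,0,0],[0,0,0],[0,0,0],[0,0,0],[0,0,0],[0,0,0],[0,0,0],[0,0,0]]}'
python3 - <<'E'
from h import *
where()
a=ctrl.get_image("top");cv2.imwrite("pics/top9.png",cv2.resize(a[125:255,140:320],None,fx=4,fy=4,interpolation=cv2.INTER_CUBIC))
E
```

```text
time: 11.15
position: [0.4617, -0.3541, 0.2398]
tool_rot: [-3.138, -0.103, 0.004]
ft_force: [-0.2, 0.5, 0.8]
grip_width: 0.006
t 11.15 p [ 0.4617 -0.3541  0.2398] rail x,y mm 0.8 -202.3 toolx [ 0.998  0.066 -0.002] toolz [-0.002  0.002 -1.   ] F [-0.2  0.5  0.8] g 0.006
```

View pics/top9.png

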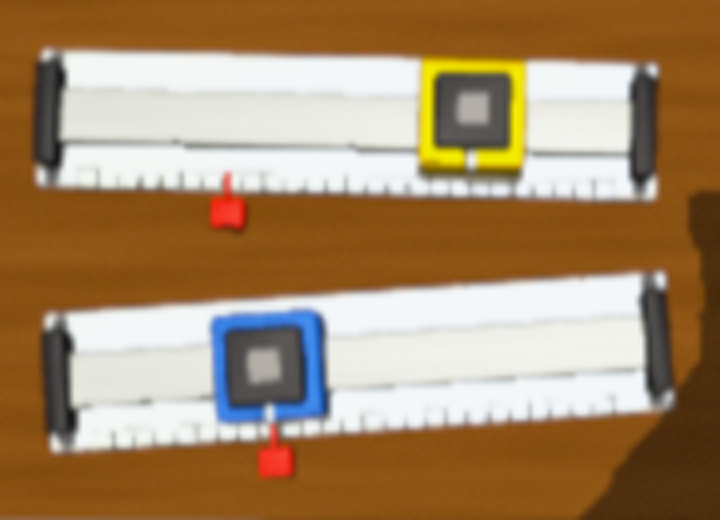

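The picture shows the blue line at (270,414), in line with the pointer tip at (274,426), once height is allowed for. Yellow is still at (472,108), and the hand is clear.

```bash
python3 -c "
from bench import ctrl
print(ctrl.close_job())"
```

```text
the job is handed in; nothing more can be done
None
```

The blue carriage is on its mark: my last measurement put its white line within about 2 mm of the red pointer. The job was handed in at about 11 s.

- **First push:** I pushed the blue carriage with closed fingers and stopped it about 40 mm short of the pointer (39–41 mm measured). I then took the hand right off and checked with the cameras.
- **Second push:** I moved it on in two short pushes, about 33 mm and then 7 mm.
- **Final position:** the top camera put the line 1.5–3 mm short of the pointer. The side camera put it between about 3.5 mm and 1 mm past. Both are inside the 1 cm allowed.
- **Yellow carriage:** it is at the same pixels in the top view as at the start, so it did not move.
- **Hand and forces:** the hand finished clear of the slide, beyond its end and 24 cm up, touching nothing. The wrist force readings were about 6 N or less in each axis.

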